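# Put the clamp and the pH tester back in their shadow tray

## Robot

A 6-joint arm with a two-finger parallel gripper is mounted at the origin on the work surface. World frame = base frame: x ahead of the robot, y to its left, z up, the work surface at z = 0. Lengths are in m, angles in rad, forces in N, time in s.
With the tool pointing down it reaches from about 0.35 to 0.85 m from the base axis. Payload 8.1 kg.
Tool frame: the origin (TCP) lies at the centre of the arm's flange, where the gripper is bolted on; the fingertips stand 186 mm ahead of it and the grasp point (between the pads) lies 167 mm ahead of it; z points along the fingers, y is the direction in which the jaws open and shut (so a half turn about z gives the same grasp; the last joint's range is limited). The gripper opens to 93 mm and grips with 3 to 60 N. Pads are 15 mm wide; open, the fingers measure 128 mm over their backs; the gripper's body (75 mm by 188 mm) begins 65 mm behind the grasp point.
Start: joints at [-1.214, 0.13, 1.488, -0, 1.523, -0.085], TCP at [0.257, -0.542, 0.405] pointing down, gripper open.
Joint ranges: [-2.96, 2.96], [-0.89, 2.26], [0.02, 2.5], [-1.34, 4.48], [0, 2.73], [-2.66, 2.66]. Speed limits (rad/s): [2.39, 2.39, 2.79, 3.14, 3.14, 3.14].

## Interface

Orientations are given as a rotation vector (axis times angle).
In Python, from plant import robot, viewer, order gives the robot as it stands.
- The arm moves only by the tool apply_moves, never from a script. Its argument "deltas" is a list of rows, each a list of 3 entries, a list of its own where there are three numbers: the finger opening in mm, from 0 to 93, then the shift along the tool's x, y, z in mm, then the turn about the tool's z in rad. In form: [[grip, [dx, dy, dz], yaw], ...]. A call has 1 to 5 rows; each row shifts and turns the commanded pose from where the row before left it, along the tool's axes as they then stand; what a row does not reach is not made up. A row lasts 1/8 s, in which the tool goes at most 62.5 mm and 10.7 degrees, less where a joint would pass 70% of its speed; a pose out of reach is approached as far as the arm can. A call is refused whole if a number of a shift passes 62.5 or a number of a turn 0.188, either way. A call with a gripper value outside its range is refused whole. The fingers move at their own pace and stop on an object; "grip_force" is the grip in N (left out, the last holds). Time passes only in rows, so rows that do not move let the fingers close. It gives the time, the measured TCP pose, the force and the opening at its end, in the units of the state.
- robot.read_state(): the state, without advancing time (a new reading comes with each control period).
- viewer.read_camera(name): name is "scene" or "top" or "wrist"; returns the picture (384x512x3 uint8, blue, green, red); there is no depth.
- viewer.get_calibration(name): a dict with "fx", "fy", "cx", "cy" (pixels), "R" (3x3) and "t" (3): a world point X has camera coordinates R X + t. Camera axes: x right, y down, z forward; pixel columns grow to the right and rows downward; lengths in m; the calibration is good to about 2 mm. The wrist camera is an equidistant fisheye: a pixel r from the principal point sees the ray r / f radians off the axis. A picture is of the moment at which its call begins: read the wrist's pose just before it. get_calibration takes no time and is no camera call; for the wrist camera it gives the pose at the moment of the call.
- order.close_job(): hands the job in, once; it reports no verdict.
The state is a dict: "t": time; "q": joint angles; "dq": joint speeds; "joint_torque": joint torques, N m; "tool_pos": TCP position; "orientation": TCP orientation; "force": force on the tool from outside, world axes, zero at the start; "wrist_torque": the same for the moment, N m; "opening": finger opening in m.
Only numpy, scipy, OpenCV 4.12 (cv2) and the standard library are available. Lean on these libraries where they do the work, as an engineer would, in place of code of your own. Each camera call takes 0.05 s, during which the arm holds its last target. There are 200 camera calls.

## Task

Somebody left a reagent jar standing in the pH tester's pocket of the shadow tray: stand the jar upright in the green spill tray, without tipping it over on the way. Lay the retort clamp and the pH tester in their own cut-out pockets of the shadow tray, right side up, each lying flat on the pocket's floor, and let go of everything. Leave the bowl, the beaker and the spatula where they are.

Things in the scene. Friction and masses are not known exactly. Their poses are not given: they have to be found in the camera images.
- tray: Fixed shadow tray, 220 (x) by 184 mm (y); 8 mm yellow floor under black foam with its top 20 mm above the bench: pockets 12 mm deep, along x. Origin: centre of underside, z up. Each pocket has its tool's outline with 4 mm play all round and takes it one way only. A finger cut-out down to the yellow floor crosses both pockets and the foam between and beside them: x -27 to +13, y -84 to +84 mm.
- clamp_pocket (a point): Where the clamp's origin belongs: on the yellow floor of the clamp's pocket, 8 mm above the bench, at tray x +5, y +42 mm. The clamp is home when its x axis (towards the prongs) points along the tray's +x and its y axis (thumbscrew side) along the tray's +y. The point's axes are the tray's.
- tester_pocket (a point): Where the tester's origin belongs: on the yellow floor of the tester's pocket, 8 mm above the bench, at tray x -19, y -43 mm. The tester is home when its x axis (towards the black electrode tip) points along the tray's -x, so half a turn from the point's axes, which are the tray's.
- clamp: Loose retort clamp lying flat, 190 mm, 0.2 kg. Origin: on the underside; x to the prongs, y to the thumbscrew, z up. Steel rod 16 mm thick, x -100 to -30 mm; grey block 34 wide, 28 high, x -30 to 40; brass thumbscrew at x 20 to 40, out to y 39; two red-tipped prongs, x 40 to 90, 60 wide, 18 high. Grip the block across at x -12: near the centre of mass, over the tray's finger cut-out.
- tester: Loose pH tester lying flat, display up, 160 mm long, 0.12 kg. Origin: on the underside at mid length; x to the black electrode tip, z up. Blue head 44 mm wide, 28 high, x -80 to +5 mm; white and black electrode cap 26 wide, 22 high, x 5 to 80. Grip the head across at x -12 mm: near the centre of mass and over the tray's finger cut-out.
- jar: Loose amber reagent jar with white cap and paper label, closed, upright, 40 mm diameter (cap 38 mm), 65 mm high, about 0.12 kg. Origin: centre of its underside, z up. At the start it stands on the yellow floor in the wide part of the tester's pocket.
- spill_tray: Low green square tray fixed to the bench, 110 by 110 mm outside, walls 5 mm thick and 18 mm high, inner floor 100 by 100 mm at 5 mm above the bench. Origin: centre of its underside. It stands to the far left or far right of the robot.
- bowl: Loose white ceramic bowl, 90 mm across, 35 mm high, on the side opposite the spill tray. Origin: centre of its underside. A bystander.
- beaker: Loose glass beaker, 72 mm diameter, 90 mm high, between the robot and the tools. Origin: centre of its underside. A bystander.
- spatula: Loose scraper-like spatula with a wooden handle and a flat grey blade, 170 mm long, lying across between the robot and the shadow tray. Origin: under it, near its middle. A bystander.

How it is judged:
By the outcome, as a careful person would: the job done as asked, in the order asked, and still so for the second after the job is handed in, with the robot touching nothing.
It also fails if it takes over 67 s, if anything falls off the work surface, if the arm or the gripper's body presses on something with over 40 N, if the wrist force passes 120 N, or if a joint passes its speed limit or range.

## Working session

There is one attempt and no reset: what is moved stays moved. The work goes in short steps, Python scripts to look and compute and a tool call to move; the robot and the scene stay as the last step left them, time stands still between calls to the robot, and variables do not carry over. Pictures are saved under pics/ and viewed, about 8 in all and at most 12, crops included, and the job is handed in when it is done.

Besides the shell and the picture viewer there is one more tool, called after "Call:" as a command line: name --argument value ..., lists and objects as JSON in quotes. apply_moves: Moves the arm, as the interface text tells. Its arguments: {"type":"object","properties":{"deltas":{"type":"array"},"grip_force":{"type":"number"}},"required":["deltas"]}

```bash
mkdir -p pics; ls
cat > h.py <<'E'
import numpy as np, cv2
from plant import robot, viewer, order
def pix2world(name,u,v,z,cal=None):
    c=cal or viewer.get_calibration(name); R=np.array(c["R"]);t=np.array(c["t"])
    x=(u-c["cx"])/c["fx"]; y=(v-c["cy"])/c["fy"]
    if name=="wrist":
        r=np.hypot(x,y); d=np.array([np.sin(r)*x/max(r,1e-9),np.sin(r)*y/max(r,1e-9),np.cos(r)])
    else: d=np.array([x,y,1.])
    o=-R.T@t; d=R.T@d
    return o+d*(z-o[2])/d[2]
def proj(name,P,cal=None):
    c=cal or viewer.get_calibration(name); p=np.array(c["R"])@np.array(P,float)+np.array(c["t"])
    if name=="wrist":
        r=np.hypot(p[0],p[1]); a=np.arctan2(r,p[2]); return c["cx"]+c["fx"]*a*p[0]/r, c["cy"]+c["fy"]*a*p[1]/r
    return c["cx"]+c["fx"]*p[0]/p[2], c["cy"]+c["fy"]*p[1]/p[2]
E
python3 - <<'E'
from h import *
s=robot.read_state(); print({k:np.round(v,3) for k,v in s.items()})
for n in("top","scene"):
    cv2.imwrite(f"pics/{n}0.png",cv2.resize(viewer.read_camera(n),(800,600),interpolation=cv2.INTER_CUBIC))
    c=viewer.get_calibration(n);print(n,{k:np.round(v,3).tolist() for k,v in c.items()})
E
```

```text
pics
{'t': np.float64(0.0), 'q': array([-1.214,  0.131,  1.489, -0.   ,  1.523, -0.085]), 'dq': array([-0.001,  0.   ,  0.001,  0.001,  0.   , -0.001]), 'joint_torque': array([ 2.0000e-03, -5.5984e+01, -4.9176e+01,  7.7000e-02,  3.5000e-02,
       -0.0000e+00]), 'tool_pos': array([ 0.256, -0.542,  0.404]), 'orientation': array([-3.063, -0.688,  0.   ]), 'force': array([-0.455,  0.875, -1.419]), 'wrist_torque': array([-0.013, -0.028,  0.038]), 'opening': np.float64(0.093)}
top {'fx': 394.391, 'fy': 394.391, 'cx': 254.325, 'cy': 195.841, 'R': [[0.001, -1.0, -0.007], [-0.981, 0.001, -0.192], [0.192, 0.007, -0.981]], 't': [0.019, 0.483, 0.965]}
scene {'fx': 355.084, 'fy': 355.084, 'cx': 262.091, 'cy': 189.883, 'R': [[0.274, 0.962, -0.012], [0.528, -0.161, -0.834], [-0.804, 0.222, -0.552]], 't': [-0.135, -0.232, 1.421]}
```

View pics/top0.png

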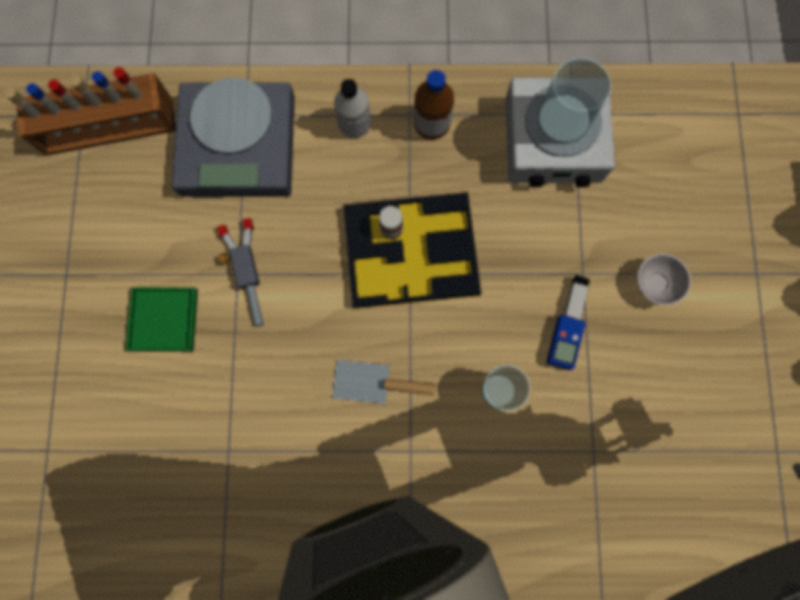

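The top view shows the tray at about (345–480, 194–306). The tray's +x points image-left (world +y). The jar is at (390,220), the clamp at (243,275), the tester at (568,325) and the spill tray at (162,320). I'll take one enlarged crop to measure.

Run:
```python
from h import *
im=viewer.read_camera("top"); cv2.imwrite("pics/top_raw.png",im)
cv2.imwrite("pics/crop1.png",cv2.resize(im[115:265,75:395],(800,375),interpolation=cv2.INTER_CUBIC))
```

```text
(no output)
```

View pics/crop1.png

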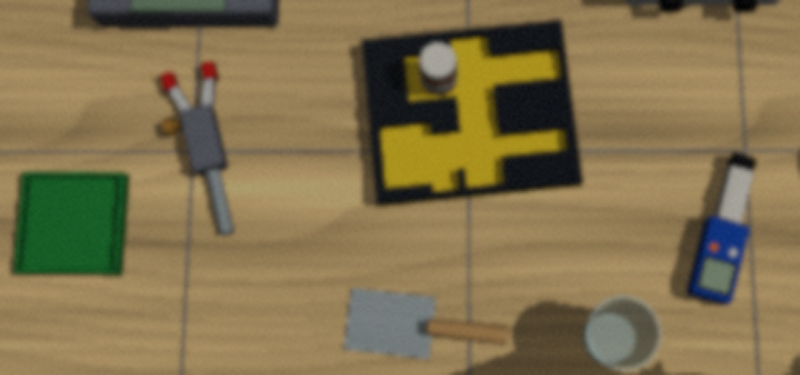

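The crop shows the jar cap at (437,58), the clamp prong tips at (168,80) and (209,70) with the rod end at (226,233), and the tester tip at (741,158) with the head end at (711,298). The spill tray corners are (22,173), (128,175), (120,275) and (13,272).

```bash
cat >> h.py <<'E'
from scipy.spatial.transform import Rotation as Ro
def plan(g,jaw,maxmm=50,maxyaw=.15,verbose=1,off=0.167):
    """g: world grasp point, jaw: world heading (rad) of the jaw axis; prints total shift in tool axes now, and yaw"""
    s=robot.read_state(); R=Ro.from_rotvec(s["orientation"]).as_matrix(); p=np.array(s["tool_pos"])
    h=np.arctan2(R[1,1],R[0,1]); d=-(jaw-h)            # yaw about tool z (down) is minus world yaw
    d=(d+np.pi/2)%np.pi-np.pi/2
    tgt=np.array(g)+[0,0,off]; D=tgt-p
    q6=s["q"][5]
    print("now grasp",np.round(p+R[:,2]*.167,4),"jaw",round(h,3),"q6",round(q6,3),"tiltz",np.round(R[:,2],4))
    print("shift now-axes mm",np.round(R.T@D*1000,1),"yaw",round(d,3))
    n=int(max(np.ceil(np.abs(D).max()*1000/maxmm),np.ceil(abs(d)/maxyaw),1)); rows=[]
    for i in range(n):
        Ri=R@Ro.from_euler("z",d*i/n).as_matrix(); rows.append([np.round(Ri.T@D*1000/n,1).tolist(),round(d/n,4)])
    print(n,rows)
E
python3 - <<'E'
from h import *
P=lambda u,v,z: pix2world("top",75+(u+.5)/2.5-.5,115+(v+.5)/2.5-.5,z)
def pr(n,*a): print(n,*[np.round(x,4) for x in a])
c=[P(363,40,.02),P(559,22,.02),P(581,184,.02),P(379,198,.02)]
for x in c: pr("tray",x)
ctr=np.mean(c,0); ax=(c[0]-c[1]+c[3]-c[2]); pr("trayc",ctr, np.arctan2(ax[1],ax[0]), np.linalg.norm(c[0]-c[1]),np.linalg.norm(c[2]-c[3]),np.linalg.norm(c[1]-c[2]))
pr("jar",P(437,58,.073))
a=P(226,233,.012); b=(P(168,80,.016)+P(209,70,.016))/2; pr("clamp",a,b,np.linalg.norm(a-b),np.arctan2(*(b-a)[1::-1]),P(203,138,.028))
a=P(711,298,.02); b=P(741,158,.018); pr("tester",a,b,np.linalg.norm(a-b),np.arctan2(*(b-a)[1::-1]))
s=[P(22,173,.018),P(128,175,.018),P(120,275,.018),P(13,272,.018)]; pr("spill",np.mean(s,0),np.linalg.norm(s[0]-s[1]),np.linalg.norm(s[1]-s[2]))
pr("beaker",P(622,333,.09)); 
j=P(437,58,.073); plan([j[0],j[1],.15],0)
E
```

```text
tray [0.669  0.1128 0.02  ]
tray [ 0.6893 -0.1012  0.02  ]
tray [ 0.5082 -0.1207  0.02  ]
tray [0.4933 0.0928 0.02  ]
trayc [ 0.5899 -0.0041  0.02  ] 1.653 0.2149 0.214 0.1821
jar [0.6296 0.031  0.073 ]
clamp [0.4573 0.2549 0.012 ] [0.6308 0.3025 0.016 ] 0.18 0.2677 [0.5568 0.2801 0.028 ]
tester [ 0.3877 -0.2518  0.02  ] [ 0.5368 -0.2916  0.018 ] 0.1543 -0.2611
spill [0.4668 0.418  0.018 ] 0.1134 0.107
beaker [ 0.3474 -0.1471  0.09  ]
now grasp [ 0.2564 -0.542   0.2369] jaw -1.129 q6 -0.085 tiltz [-5.0e-04  1.4e-03 -1.0e+00]
shift now-axes mm [ 582.3 -358.5   87.5] yaw -1.129
12 [[[48.5, -29.9, 7.3], np.float64(-0.0941)], [[51.1, -25.2, 7.3], np.float64(-0.0941)], [[53.3, -20.3, 7.3], np.float64(-0.0941)], [[54.9, -15.2, 7.3], np.float64(-0.0941)], [[56.1, -10.0, 7.3], np.float64(-0.0941)], [[56.8, -4.6, 7.3], np.float64(-0.0941)], [[57.0, 0.7, 7.3], np.float64(-0.0941)], [[56.7, 6.1, 7.3], np.float64(-0.0941)], [[55.8, 11.4, 7.3], np.float64(-0.0941)], [[54.5, 16.6, 7.3], np.float64(-0.0941)], [[52.7, 21.6, 7.3], np.float64(-0.0941)], [[50.5, 26.5, 7.3], np.float64(-0.0941)]]
```

Call:
apply_moves --deltas '[[93,[48.5,-30,7],-0.094],[93,[51,-25,7],-0.094],[93,[53.3,-20,7],-0.094],[93,[55,-15,7],-0.094],[93,[56,-10,7],-0.094]]' --grip_force 15

```text
t: 0.78
tool_pos: [0.4128, -0.3024, 0.3693]
orientation: [-2.819, -1.387, -0.0]
force: [1.2, -0.7, 0.2]
opening: 0.0932
```

Call:
apply_moves --deltas '[[93,[56.8,-4.6,7],-0.094],[93,[57,0.7,7],-0.094],[93,[56.7,6.1,7],-0.094],[93,[55.8,11.4,7],-0.094],[93,[54.5,16.6,7],-0.094]]'

```text
t: 1.4
tool_pos: [0.5686, -0.0637, 0.3344]
orientation: [2.418, 2.006, -0.0]
force: [-0.2, -0.7, 0.4]
opening: 0.0929
```

Call:
apply_moves --deltas '[[93,[52,21.6,7],-0.094],[93,[50,26.5,7],-0.094],[93,[0,0,0],0]]'

```text
t: 1.78
tool_pos: [0.6307, 0.0324, 0.3188]
orientation: [-2.215, -2.225, 0.002]
force: [-0.7, -0.5, 0.6]
opening: 0.0926
```

Run:
```python
from h import *
s=robot.read_state();c=viewer.get_calibration("wrist"); im=viewer.read_camera("wrist")
np.savez("w1.npz",**c); print({k:np.round(v,3).tolist() for k,v in c.items()}, s["t"])
cv2.imwrite("pics/w1.png",cv2.resize(im,(800,600),interpolation=cv2.INTER_CUBIC))
j=[.6296,.031]; plan([*j,.05],0)
for p in([*j,.073],[*j,.008]): print(np.array(proj("wrist",p))*1.5625)
```

```text
{'fx': 297.319, 'fy': 297.319, 'cx': 256.359, 'cy': 194.536, 'R': [[1.0, 0.005, -0.003], [0.006, -0.953, 0.303], [-0.001, -0.303, -0.953]], 't': [-0.63, 0.018, 0.321]} 1.775
now grasp [0.6298 0.0306 0.1523] jaw 0.002 q6 -0.035 tiltz [-0.0023 -0.     -1.    ]
shift now-axes mm [  0.4  -0.4 102.3] yaw 0.002
3 [[[0.1, -0.1, 34.1], np.float64(0.0006)], [[0.1, -0.1, 34.1], np.float64(0.0006)], [[0.1, -0.1, 34.1], np.float64(0.0006)]]
[400.93855144 327.42877168]
[401.10819393 292.48200082]
```

View pics/w1.png

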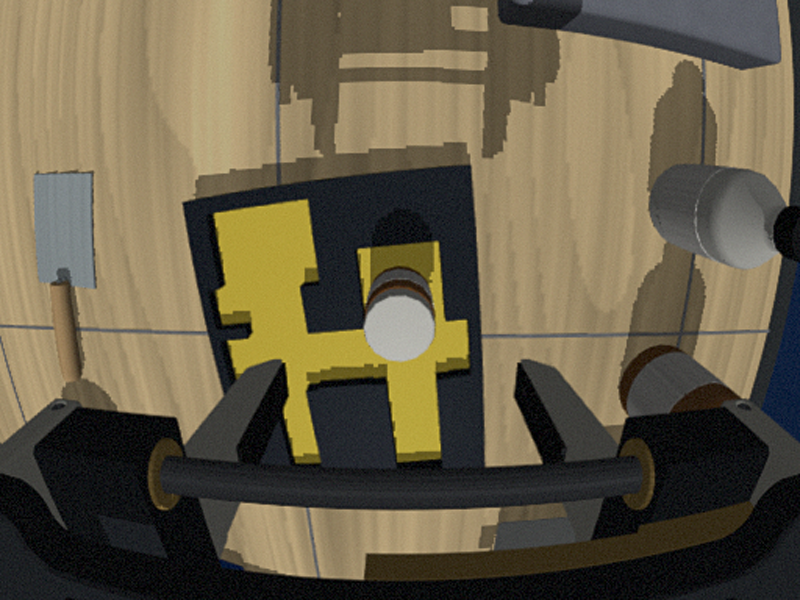

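The cap is at (399,325) against the predicted (401,327), so the jar estimate holds. The same picture shows the tray corners at (184,203) and (469,166) plus the pocket edges, so I'll fit the tray pose from it.

Run:
```python
from h import *
c=dict(np.load("w1.npz"))
pts=[(184,203,110,92),(469,166,110,-92),(467,320,13,-84),(357,249,65,-17),(438,241,65,-69),(214,213,99,76),(307,199,99,8)]
W=np.array([pix2world("wrist",u/1.5625,v/1.5625,.02,c)[:2] for u,v,*_ in pts]); T=np.array([p[2:] for p in pts])/1000
wc,tc=W.mean(0),T.mean(0); H=(T-tc).T@(W-wc); th=np.arctan2(H[0,1]-H[1,0],H[0,0]+H[1,1])
R=np.array([[np.cos(th),-np.sin(th)],[np.sin(th),np.cos(th)]]); o=wc-R@tc
print("tray",o,th,"res mm",np.round((W-(T@R.T+o))*1000,1).tolist())
np.savez("tray.npz",o=o,th=th)
for n,x,y in(("clampO",5,42),("clampGrip",-7,42),("testerO",-19,-43),("testerGrip",-7,-43)): print(n,o+R@[x/1e3,y/1e3])
print("jar cap",pix2world("wrist",399/1.5625,325/1.5625,.073,c))
```

```text
tray [ 0.5917051  -0.00242031] 1.6703630340348907 res mm [[0.6, -1.2], [-2.2, -0.4], [-1.5, -0.2], [0.8, 0.4], [-1.5, 0.5], [4.9, 0.6], [-1.1, 0.3]]
clampO [ 0.5494161  -0.00161997]
clampGrip [ 0.55060893 -0.01356054]
testerO [ 0.63638078 -0.01705192]
testerGrip [ 0.63518796 -0.00511135]
jar cap [0.62910352 0.03460043 0.073     ]
```

Call:
apply_moves --deltas '[[93,[0,0,34],0],[93,[0,0,34],0],[93,[0,0,34],0],[93,[0,0,0],0],[30,[0,0,0],0]]' --grip_force 15

```text
t: 2.45
tool_pos: [0.6304, 0.028, 0.2204]
orientation: [2.223, 2.218, 0.001]
force: [0.0, -1.0, 0.2]
opening: 0.0868
```

Call:
apply_moves --deltas '[[30,[0,0,0],0],[30,[0,0,0],0],[30,[0,0,0],0],[30,[0,0,0],0]]'

```text
t: 2.95
tool_pos: [0.6301, 0.0289, 0.2189]
orientation: [2.222, 2.22, 0.0]
force: [-0.1, 0.5, -0.3]
opening: 0.0476
```

Call:
apply_moves --deltas '[[48,[4,0,0],0],[30,[0,0,0],0],[30,[0,0,0],0],[30,[0,0,0],0],[30,[0,0,0],0]]'

```text
t: 3.58
tool_pos: [0.63, 0.0328, 0.2186]
orientation: [-2.222, -2.22, 0.0]
force: [-0.0, 0.8, -0.3]
opening: 0.0393
```

Run:
```python
from h import *
s=robot.read_state();print(s["opening"],s["tool_pos"],s["force"])
```

```text
0.039331100346125164 [0.63003344 0.03283041 0.21864081] [-0.02306517  0.77829947 -0.34733651]
```

Call:
apply_moves --deltas '[[30,[0,0,-15],0],[30,[0,0,-30],0],[30,[0,0,-30],0],[30,[15,-7,-5],0],[30,[31,-13,0],0]]' --grip_force 20

```text
t: 4.2
tool_pos: [0.6099, 0.0791, 0.2993]
orientation: [2.224, 2.218, 0.002]
force: [1.0, 0.4, -1.8]
opening: 0.0394
```

Call:
apply_moves --deltas '[[30,[40,-17,0],0],[30,[40,-17,0],0],[30,[40,-17,0],0],[30,[40,-17,0],0],[30,[40,-17,0],0]]'

```text
t: 4.82
tool_pos: [0.5235, 0.2807, 0.2977]
orientation: [-2.222, -2.22, 0.002]
force: [0.1, 0.7, -0.4]
opening: 0.0395
```

Call:
apply_moves --deltas '[[30,[40,-17,0],0],[30,[40,-17,0],0],[30,[30,-12,0],0],[30,[20,-8,0],0],[30,[10,-4,0],0]]'

```text
t: 5.45
tool_pos: [0.4665, 0.4199, 0.2981]
orientation: [-2.221, -2.222, 0.001]
force: [0.5, 0.2, -1.4]
opening: 0.0398
```

Run:
```python
from h import *
c=viewer.get_calibration("wrist"); im=viewer.read_camera("wrist")
cv2.imwrite("pics/w2.png",cv2.resize(im,(640,480),interpolation=cv2.INTER_CUBIC))
plan([.467,.418,.0486],0); s=robot.read_state();print(s["opening"],s["t"])
sp=np.array([.467,.418])
for d in([.055,.055],[.055,-.055],[-.055,.055],[-.055,-.055]): print(np.array(proj("wrist",[*(sp+d),.018]))*1.25)
np.savez("w2.npz",**c)
```

```text
now grasp [0.4663 0.4204 0.1313] jaw 0.0 q6 0.652 tiltz [-7.e-04  0.e+00 -1.e+00]
shift now-axes mm [-2.4  0.7 82.7] yaw 0.0
2 [[[-1.2, 0.3, 41.4], np.float64(0.0001)], [[-1.2, 0.3, 41.4], np.float64(0.0001)]]
0.03975892399113225 5.5
[399.08958556 176.26513973]
[390.12313475 314.18097168]
[244.81593764 176.06156069]
[253.25944142 314.09067536]
```

View pics/w2.png

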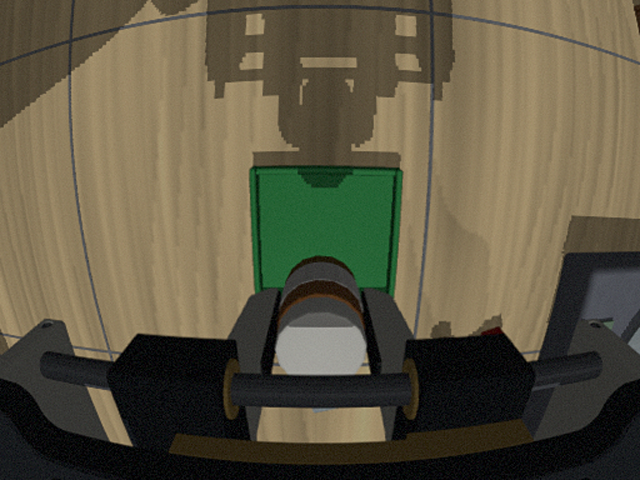

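The jar is upright in the jaws. The spill tray's far corners sit at (249,168) and (403,168), about 4 px right and 8 px up of the prediction, which is roughly +3 mm in x and +6 mm in y. I'll correct for that and lower.

Call:
apply_moves --deltas '[[30,[4,3,30],0],[30,[0,0,30],0],[30,[0,0,15],0],[30,[0,0,4.5],0],[30,[0,0,0],0]]'

```text
t: 6.12
tool_pos: [0.4709, 0.4229, 0.2199]
orientation: [2.223, 2.22, 0.001]
force: [-0.2, 0.4, -1.0]
opening: 0.0398
```

Run:
```python
from h import *
plan([.47,.425,.0486],0); s=robot.read_state();print(s["opening"],s["force"])
```

```text
now grasp [0.471  0.423  0.0529] jaw -0.001 q6 0.652 tiltz [ 6.e-04  5.e-04 -1.e+00]
shift now-axes mm [ 2.1 -0.9  4.3] yaw -0.001
1 [[[2.1, -0.9, 4.3], np.float64(-0.0014)]]
0.03984657929224732 [-0.1831505   0.37263204 -1.04191177]
```

Call:
apply_moves --deltas '[[30,[0,0,2],0],[30,[0,0,1],0],[30,[0,0,1],0],[30,[0,0,0],0]]'

```text
t: 6.62
tool_pos: [0.4706, 0.4231, 0.2156]
orientation: [2.222, 2.22, 0.001]
force: [0.2, -0.1, 0.2]
opening: 0.0394
```

Call:
apply_moves --deltas '[[30,[0,0,0.6],0],[30,[0,0,0],0],[44,[0,0,0],0],[50,[0,0,0],0],[60,[0,0,0],0]]'

```text
t: 7.25
tool_pos: [0.4704, 0.423, 0.2144]
orientation: [-2.222, -2.22, 0.0]
force: [-0.5, -0.3, -0.4]
opening: 0.0558
```

Call:
apply_moves --deltas '[[80,[0,0,0],0],[85,[0,0,0],0],[93,[0,0,-20],0],[93,[0,0,-40],0],[93,[0,0,-40],0]]'

```text
t: 7.88
tool_pos: [0.4704, 0.423, 0.3172]
orientation: [2.222, 2.22, 0.001]
force: [0.1, 0.3, 0.1]
opening: 0.0928
```

Run:
```python
from h import *
# clamp: x axis heading
h=.2677; b=np.array([.6308,.3025]); o=b-.086*np.array([np.cos(h),np.sin(h)]); g=o-.012*np.array([np.cos(h),np.sin(h)])
print("clamp o",o,"grip",g)
plan([*g,.15],h+np.pi/2)
```

```text
clamp o [0.54786316 0.27975179] grip [0.53629058 0.27657762]
now grasp [0.4705 0.4231 0.1502] jaw -0.001 q6 0.652 tiltz [ 6.e-04  5.e-04 -1.e+00]
shift now-axes mm [-1.463e+02  6.600e+01  1.000e-01] yaw 1.302
9 [[[-16.3, 7.3, 0.0], np.float64(0.1447)], [[-15.0, 9.6, 0.0], np.float64(0.1447)], [[-13.5, 11.7, 0.0], np.float64(0.1447)], [[-11.7, 13.5, 0.0], np.float64(0.1447)], [[-9.6, 15.0, 0.0], np.float64(0.1447)], [[-7.3, 16.3, 0.0], np.float64(0.1447)], [[-4.9, 17.1, 0.0], np.float64(0.1447)], [[-2.4, 17.7, 0.0], np.float64(0.1447)], [[0.2, 17.8, 0.0], np.float64(0.1447)]]
```

Call:
apply_moves --deltas '[[93,[-16.3,7.3,0],0.145],[93,[-15,9.6,0],0.145],[93,[-13.5,11.7,0],0.145],[93,[-11.7,13.5,0],0.145],[93,[-9.6,15,0],0.145]]'

```text
t: 8.5
tool_pos: [0.5073, 0.3412, 0.3165]
orientation: [-2.868, -1.281, -0.003]
force: [0.5, -0.5, 0.3]
opening: 0.0933
```

Call:
apply_moves --deltas '[[93,[-7.3,16.3,0],0.145],[93,[-4.9,17.1,0],0.145],[93,[-2.4,17.7,0],0.145],[93,[0,17.8,0],0.145],[93,[0,0,0],0]]'

```text
t: 9.12
tool_pos: [0.5365, 0.2757, 0.3163]
orientation: [-3.114, -0.413, -0.003]
force: [-0.1, -0.1, -1.0]
opening: 0.0931
```

Run:
```python
from h import *
c=viewer.get_calibration("wrist"); im=viewer.read_camera("wrist")
cv2.imwrite("pics/w3.png",cv2.resize(im,(800,600),interpolation=cv2.INTER_CUBIC))
np.savez("w3.npz",**c)
plan([.5363,.2766,.031],.2677+np.pi/2)
```

```text
now grasp [0.5364 0.2765 0.149 ] jaw -1.304 q6 1.695 tiltz [ 1.3e-03  8.0e-04 -1.0e+00]
shift now-axes mm [ -0.   -0.2 118. ] yaw -0.001
3 [[[-0.0, -0.1, 39.3], np.float64(-0.0003)], [[-0.0, -0.1, 39.3], np.float64(-0.0003)], [[-0.0, -0.1, 39.3], np.float64(-0.0003)]]
```

View pics/w3.png

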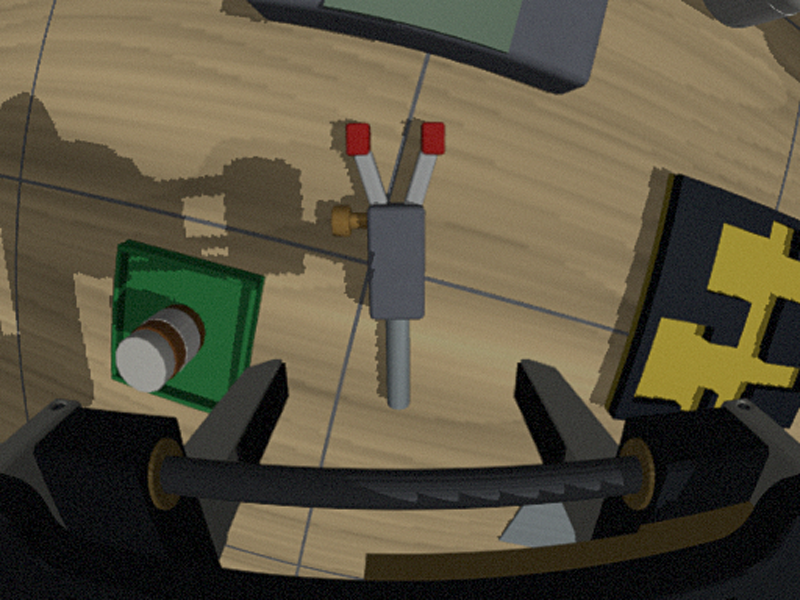

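The jar stands upright in the spill tray. The clamp block's top-face corners are at (370,206), (423,206), (424,319) and (370,316).

Run:
```python
from h import *
c=dict(np.load("w3.npz")); P=lambda u,v,z: pix2world("wrist",u/1.5625,v/1.5625,z,c)[:2]
k=[P(370,206,.028),P(423,206,.028),P(424,318.5,.028),P(370,317,.028)]
f=(k[0]+k[1])/2; b=(k[2]+k[3])/2; L=np.linalg.norm(f-b); h=np.arctan2(*(f-b)[::-1])
u=np.array([np.cos(h),np.sin(h)]); o=(f+b)/2-.005*u; g=o-.012*u
r=P(398,405,.012); t=(P(357,124,.014)+P(433,124,.014))/2
print("L",L,"W",np.linalg.norm(k[0]-k[1]),"h",h,"o",o,"g",g,"rod end",(r-o)@u, "tips",(t-o)@u, "h2",np.arctan2(*(t-r)[::-1]))
plan([*g,.031],h+np.pi/2)
```

```text
L 0.06818560843389396 W 0.030599438646357537 h 0.2671345346360494 o [0.5552452  0.28350012] g [0.54367082 0.28033249] rod end -0.09969215245081972 tips 0.08796511408600734 h2 0.27281826385425834
now grasp [0.5364 0.2765 0.149 ] jaw -1.304 q6 1.695 tiltz [ 1.3e-03  8.0e-04 -1.0e+00]
shift now-axes mm [  8.1  -1.8 118. ] yaw -0.0
3 [[[2.7, -0.6, 39.3], np.float64(-0.0001)], [[2.7, -0.6, 39.3], np.float64(-0.0001)], [[2.7, -0.6, 39.3], np.float64(-0.0001)]]
```

Call:
apply_moves --deltas '[[93,[8,-2,40],-0.004],[93,[0,0,40],0],[93,[0,0,30],0],[93,[0,0,10],0],[60,[0,0,0],0]]'

```text
t: 9.8
tool_pos: [0.5429, 0.281, 0.1948]
orientation: [3.113, 0.424, -0.001]
force: [0.3, -0.3, 0.3]
opening: 0.0873
```

Call:
apply_moves --deltas '[[20,[0,0,0],0],[20,[0,0,0],0],[20,[0,0,0],0],[20,[0,0,0],0],[20,[0,0,0],0]]' --grip_force 30

```text
t: 10.42
tool_pos: [0.5431, 0.2804, 0.1947]
orientation: [-3.113, -0.421, 0.0]
force: [-0.6, 0.7, 0.4]
opening: 0.0376
```

Call:
apply_moves --deltas '[[20,[0,0,0],0],[20,[0,0,-10],0],[20,[0,0,-30],0],[20,[0,0,-30],0],[20,[0,0,0],0]]'

```text
t: 11.05
tool_pos: [0.5444, 0.281, 0.2681]
orientation: [-3.112, -0.421, -0.009]
force: [-0.0, 0.3, -1.8]
opening: 0.0337
```

Run:
```python
from h import *
c=viewer.get_calibration("wrist"); im=viewer.read_camera("wrist")
cv2.imwrite("pics/w4.png",cv2.resize(im,(800,600),interpolation=cv2.INTER_CUBIC)); np.savez("w4.npz",**c)
plan([.5506,-.0136,.105],1.6704+np.pi/2,30); print(robot.read_state()["opening"])
```

```text
now grasp [0.544  0.2808 0.0988] jaw -1.302 q6 1.695 tiltz [ 0.0025  0.0011 -1.    ]
shift now-axes mm [-71.4 285.5  -6.5] yaw -1.402
10 [[[-7.1, 28.6, -0.6], np.float64(-0.1402)], [[-11.1, 27.3, -0.6], np.float64(-0.1402)], [[-14.8, 25.5, -0.6], np.float64(-0.1402)], [[-18.2, 23.2, -0.6], np.float64(-0.1402)], [[-21.2, 20.4, -0.6], np.float64(-0.1402)], [[-23.9, 17.2, -0.6], np.float64(-0.1402)], [[-26.0, 13.7, -0.6], np.float64(-0.1402)], [[-27.7, 9.9, -0.6], np.float64(-0.1402)], [[-28.8, 6.0, -0.6], np.float64(-0.1402)], [[-29.4, 1.9, -0.6], np.float64(-0.1402)]]
0.033750853403663246
```

View pics/w4.png

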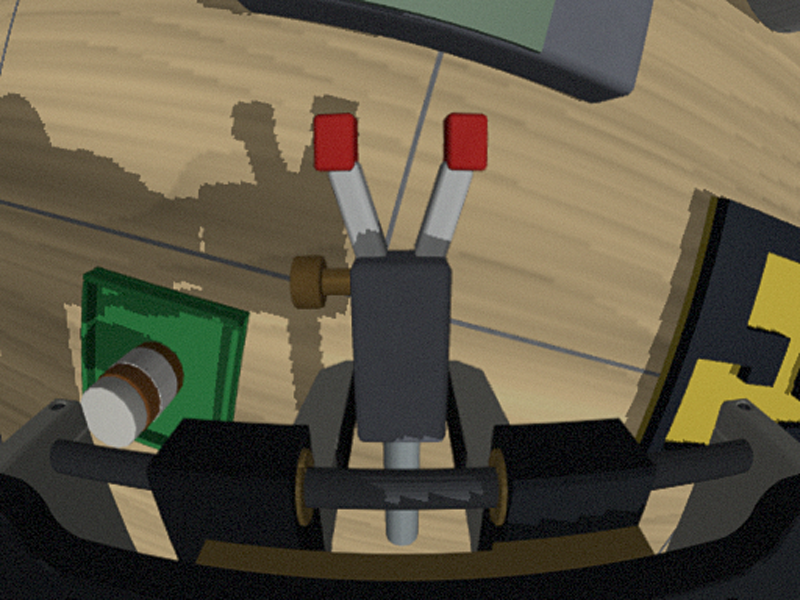

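Run:
```python
from h import *
c=dict(np.load("w4.npz")); P=lambda u,v,z: pix2world("wrist",u/1.5625,v/1.5625,z,c)[:2]
s=robot.read_state(); R=Ro.from_rotvec(s["orientation"]).as_matrix(); g=(np.array(s["tool_pos"])+R[:,2]*.167)
z=.099
k=[P(353,260,z),P(450,257,z),P(444,440,z),P(357,438,z)]
f=(k[0]+k[1])/2; b=(k[2]+k[3])/2
r=P(402,545,z-.014); t=(P(335,114,z-.012)+P(466,114,z-.012))/2
for q in k+[f,b,r,t]: print(np.round((R.T@(np.r_[q,g[2]]-g))*1000,1)[:2])
```

```text
[ 53.8 -16.4]
[54.9 15.6]
[-16.3  16.1]
[-15.4 -17.4]
[54.3 -0.4]
[-15.8  -0.7]
[-90.6   0.1]
[103.1  -0.7]
```

Call:
apply_moves --deltas '[[20,[-7.1,28.6,-0.6],-0.14],[20,[-11.1,27.3,-0.6],-0.14],[20,[-14.8,25.5,-0.6],-0.14],[20,[-18.2,23.2,-0.6],-0.14],[20,[-21.2,20.4,-0.6],-0.14]]'

```text
t: 11.72
tool_pos: [0.5457, 0.1321, 0.2654]
orientation: [-2.776, -1.469, 0.005]
force: [-0.1, 0.3, -2.4]
opening: 0.0338
```

Call:
apply_moves --deltas '[[20,[-23.9,17.2,-0.6],-0.14],[20,[-26,13.7,-0.6],-0.14],[20,[-27.7,9.9,-0.6],-0.14],[20,[-28.8,6,-0.6],-0.14],[20,[-29.4,1.9,-0.6],-0.14]]'

```text
t: 12.35
tool_pos: [0.549, -0.0148, 0.2685]
orientation: [-2.103, -2.331, 0.003]
force: [0.3, 0.4, -2.3]
opening: 0.0335
```

Call:
apply_moves --deltas '[[20,[0,0,0],0],[20,[0,0,0],0]]'

```text
t: 12.6
tool_pos: [0.5494, -0.0136, 0.2692]
orientation: [-2.111, -2.324, 0.002]
force: [1.0, -0.8, -1.7]
opening: 0.0336
```

Run:
```python
from h import *
c=viewer.get_calibration("wrist"); im=viewer.read_camera("wrist")
cv2.imwrite("pics/w5.png",cv2.resize(im,(800,600),interpolation=cv2.INTER_CUBIC)); np.savez("w5.npz",**c)
plan([.5506,-.0136,.105],1.6704+np.pi/2,30); print(robot.read_state()["opening"])
```

```text
now grasp [ 0.5492 -0.0132  0.1025] jaw 0.097 q6 -0.214 tiltz [-1.8e-03  5.0e-04 -1.0e+00]
shift now-axes mm [-0.4  1.1 -2.5] yaw -0.003
1 [[[-0.4, 1.1, -2.5], np.float64(-0.0029)]]
0.03382591472871974
```

View pics/w5.png

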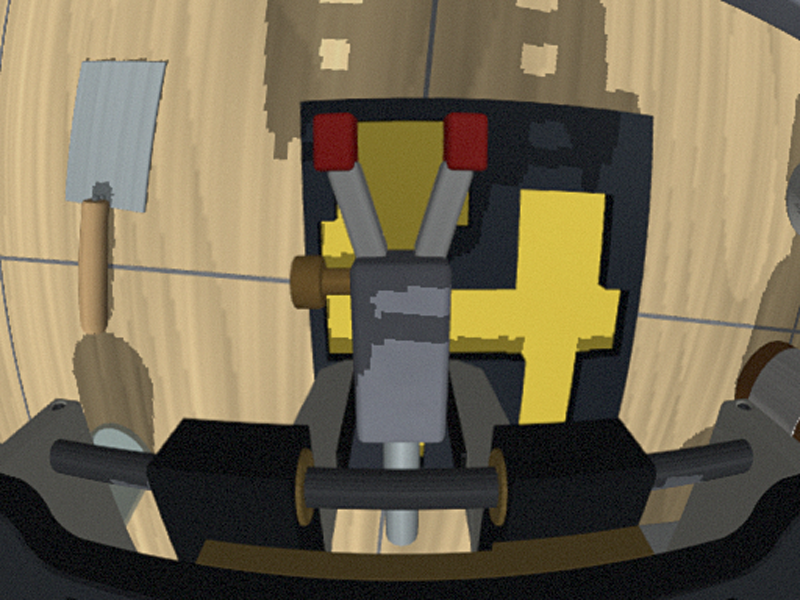

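```bash
cat > fit.py <<'E'
from h import *
def fit(f,pts,z=.02,k=1.5625):
    c=dict(np.load(f)); W=np.array([pix2world("wrist",u/k,v/k,z,c)[:2] for u,v,*_ in pts]); T=np.array([p[2:] for p in pts])/1000
    wc,tc=W.mean(0),T.mean(0); H=(T-tc).T@(W-wc); th=np.arctan2(H[0,1]-H[1,0],H[0,0]+H[1,1])
    R=np.array([[np.cos(th),-np.sin(th)],[np.sin(th),np.cos(th)]]); o=wc-R@tc
    print("fit",o,th,"res mm (local)",np.round((W-(T@R.T+o))@R*1000,1).tolist()); return o,th,R
E
python3 - <<'E'
from fit import *
o,th,R=fit("w5.npz",[(302,101,110,92),(653,116,110,-92),(519,189,65,-17),(606,194,65,-69),(620,291,13,-84),(613,352,-27,-84),(518,289,13,-17),(606,288,13,-69)])
np.savez("tray2.npz",o=o,th=th)
for dx in (5-13.5,): 
    g=o+R@[dx/1e3,.042]; print(g); plan([*g,.060],th+np.pi/2)
E
```

```text
fit [ 0.58914741 -0.001533  ] 1.666053258629954 res mm (local) [[-1.4, -2.1], [-0.2, -1.1], [-0.2, -0.7], [-0.1, 3.1], [-0.9, 3.7], [2.3, 2.2], [-0.3, -3.1], [0.7, -2.1]]
[ 0.54814628 -0.0139892 ]
now grasp [ 0.5492 -0.0132  0.1025] jaw 0.097 q6 -0.214 tiltz [-1.8e-03  5.0e-04 -1.0e+00]
shift now-axes mm [-0.6 -1.3 42.5] yaw 0.001
1 [[[-0.6, -1.3, 42.5], np.float64(0.0014)]]
```

Some yellow edges facing the camera are floor edges at z = 8 mm rather than foam rims. I'll drop those and refit both views.

Run:
```python
from fit import *
o1,t1,_=fit("w1.npz",[(184,203,110,92),(469,166,110,-92),(357,249,65,-17),(307,199,99,8)])
o,th,R=fit("w5.npz",[(302,101,110,92),(653,116,110,-92),(519,189,65,-17),(518,289,13,-17)])
o=(o+o1)/2; th=(th+t1)/2; R=np.array([[np.cos(th),-np.sin(th)],[np.sin(th),np.cos(th)]])
np.savez("tray2.npz",o=o,th=th); print(o,th)
g=o+R@[(5-13.5)/1e3,.042]; print(g); plan([*g,.060],th+np.pi/2)
```

```text
fit [ 0.59201809 -0.00257076] 1.678564004187534 res mm (local) [[-0.3, -1.1], [-0.8, 1.6], [0.4, -1.1], [0.7, 0.6]]
fit [ 0.59156001 -0.00190764] 1.6746984243465415 res mm (local) [[-0.0, -0.7], [-0.4, 0.4], [0.2, 1.1], [0.1, -0.8]]
[ 0.59178905 -0.0022392 ] 1.6766312142670379
[ 0.55092197 -0.01512841]
now grasp [ 0.5492 -0.0132  0.1025] jaw 0.097 q6 -0.214 tiltz [-1.8e-03  5.0e-04 -1.0e+00]
shift now-axes mm [-2.   1.3 42.5] yaw -0.009
1 [[[-2.0, 1.3, 42.5], np.float64(-0.0092)]]
```

Call:
apply_moves --deltas '[[20,[-2,1.3,15],-0.009],[20,[0,0,20],0],[20,[0,0,13],0],[20,[0,0,0],0]]'

```text
t: 13.15
tool_pos: [0.5506, -0.0154, 0.2207]
orientation: [-2.097, -2.335, 0.003]
force: [0.1, -0.0, -2.1]
opening: 0.0338
```

Run:
```python
from fit import *
c=viewer.get_calibration("wrist"); im=viewer.read_camera("wrist")
cv2.imwrite("pics/w6.png",cv2.resize(im,(800,600),interpolation=cv2.INTER_CUBIC)); np.savez("w6.npz",**c)
plan([.5509,-.0151,.0357],1.6766+np.pi/2); s=robot.read_state(); print(s["opening"],s["force"])
```

```text
now grasp [ 0.5508 -0.0155  0.0549] jaw 0.107 q6 -0.228 tiltz [-1.6e-03  2.0e-04 -1.0e+00]
shift now-axes mm [ 0.4 -0.1 19.2] yaw 0.002
1 [[[0.4, -0.1, 19.2], np.float64(0.0016)]]
0.03377880750296411 [ 0.05457226 -1.02102246 -1.44844869]
```

View pics/w6.png

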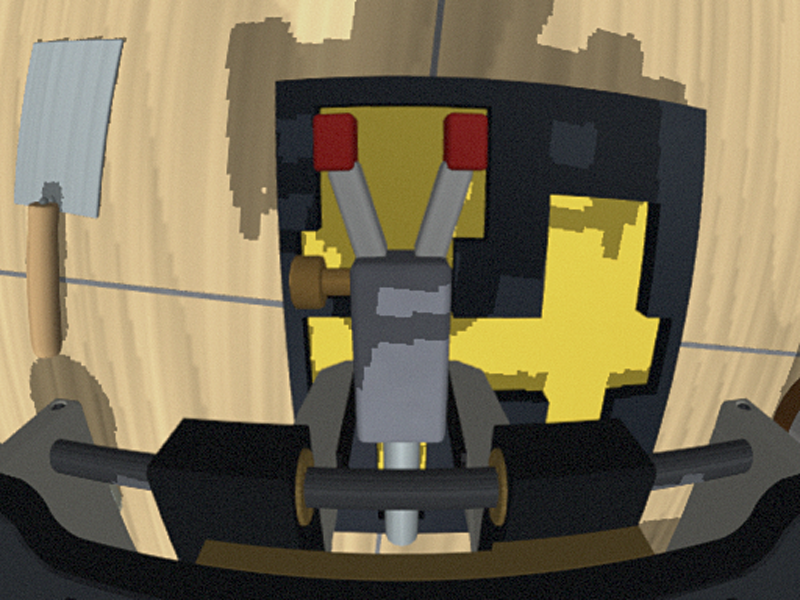

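Run:
```python
from fit import *
c=dict(np.load("w6.npz")); s=robot.read_state(); R=Ro.from_rotvec(s["orientation"]).as_matrix(); g=np.array(s["tool_pos"])+R[:,2]*.167
def T(u,v,z): p=pix2world("wrist",u/1.5625,v/1.5625,z,c); return np.round((R.T@(p-g))*1000,1)[:2]
print("pocket far edge x (expect 99-5+13.5=107.5)",T(403,108,.008),T(403,106,.02))
print("pocket sides (expect +-34)",T(486,170,.008),T(320,170,.008))
print("step corner (expect 41-5+13.5=49.5)",T(486,238,.02))
print("screw notch far edge (clamp x 44->57.5)",T(303,232,.02))
print("tips now x",T(335,114,.044),T(466,114,.044), "block",T(400,258,.055),T(400,440,.055))
fit("w6.npz",[(276,82,110,92),(706,110,110,-92),(551,195,65,-17),(543,318,13,-17)])
```

```text
pocket far edge x (expect 99-5+13.5=107.5) [107.8  -0.2] [107.2  -0.2]
pocket sides (expect +-34) [82.6 34.2] [ 82.4 -34.5]
step corner (expect 41-5+13.5=49.5) [55.7 32.9]
screw notch far edge (clamp x 44->57.5) [ 58.2 -40. ]
tips now x [102.  -22.9] [102.   20.7] block [54.7 -1.2] [-14.4  -1.2]
fit [ 0.59180563 -0.00218138] 1.6779075353272435 res mm (local) [[0.0, -0.0], [-0.4, 0.3], [0.2, 0.2], [0.2, -0.4]]
```

Pocket and clamp agree within about 1 mm. I'll shift +0.8 in y and lower.

Call:
apply_moves --deltas '[[20,[0,0.8,6],0],[20,[0,0,6],0],[20,[0,0,3],0],[20,[0,0,2],0],[20,[0,0,0],0]]'

```text
t: 13.82
tool_pos: [0.5521, -0.0157, 0.2055]
orientation: [-2.099, -2.337, 0.0]
force: [-0.6, 0.7, -1.9]
opening: 0.0338
```

Call:
apply_moves --deltas '[[20,[0,0,1],0],[20,[0,0,0.5],0],[20,[0,0,0],0]]'

```text
t: 14.2
tool_pos: [0.5522, -0.0157, 0.2042]
orientation: [2.099, 2.337, -0.0]
force: [-0.3, 0.6, -1.7]
opening: 0.0338
```

Call:
apply_moves --deltas '[[20,[0,0,0.7],0],[20,[0,0,0.7],0],[20,[0,0,0],0]]'

```text
t: 14.58
tool_pos: [0.5522, -0.0157, 0.2027]
orientation: [-2.099, -2.337, 0.0]
force: [0.2, -0.2, -2.0]
opening: 0.0342
```

Call:
apply_moves --deltas '[[20,[0,0,0.6],0],[20,[0,0,0],0]]'

```text
t: 14.82
tool_pos: [0.5522, -0.0157, 0.2026]
orientation: [-2.099, -2.337, 0.0]
force: [-4.1, -0.6, 6.0]
opening: 0.0337
```

Call:
apply_moves --deltas '[[40,[0,0,0],0],[43,[0,0,0],0],[43,[0,0,-4],0],[44,[0,0,-10],0],[50,[0,0,-30],0]]'

```text
t: 15.45
tool_pos: [0.5514, -0.0156, 0.2455]
orientation: [-2.098, -2.335, 0.003]
force: [-0.2, 0.4, 0.3]
opening: 0.0486
```

Call:
apply_moves --deltas '[[93,[0,0,-40],0],[93,[0,0,-20],0],[93,[0,0,0],0]]'

```text
t: 15.82
tool_pos: [0.553, -0.0158, 0.3082]
orientation: [2.097, 2.335, 0.004]
force: [-0.0, -0.3, 0.6]
opening: 0.0752
```

Run:
```python
from fit import *
c=viewer.get_calibration("wrist"); im=viewer.read_camera("wrist")
cv2.imwrite("pics/w7.png",cv2.resize(im,(800,600),interpolation=cv2.INTER_CUBIC)); np.savez("w7.npz",**c)
h=-.2611; b=np.array([.5368,-.2916]); g=b-.092*np.array([np.cos(h),np.sin(h)]); print(g)
plan([*g,.15],h+np.pi/2,45)
```

```text
[ 0.44791819 -0.2678508 ]
now grasp [ 0.5525 -0.0157  0.1393] jaw 0.107 q6 -0.228 tiltz [ 1.1e-03 -1.0e-04 -1.0e+00]
shift now-axes mm [-239.5 -130.7  -10.8] yaw -1.203
9 [[[-26.6, -14.5, -1.2], np.float64(-0.1336)], [[-24.4, -17.9, -1.2], np.float64(-0.1336)], [[-21.8, -21.0, -1.2], np.float64(-0.1336)], [[-18.8, -23.8, -1.2], np.float64(-0.1336)], [[-15.5, -26.1, -1.2], np.float64(-0.1336)], [[-11.9, -27.9, -1.2], np.float64(-0.1336)], [[-8.1, -29.2, -1.2], np.float64(-0.1336)], [[-4.1, -30.0, -1.2], np.float64(-0.1336)], [[-0.1, -30.3, -1.2], np.float64(-0.1336)]]
```

View pics/w7.png

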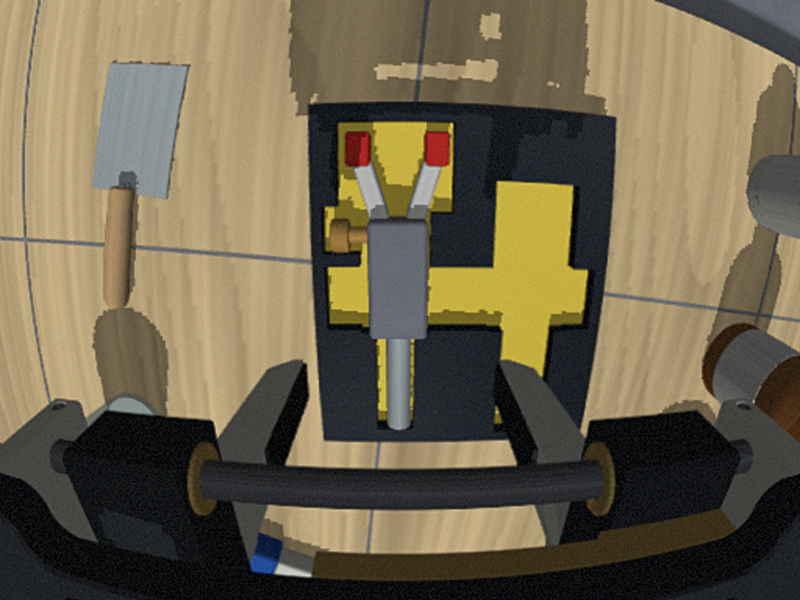

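The clamp lies inside its pocket, with prong tips at (357,148) and (437,148), and the contact height matched the floor. Next is the tester.

Call:
apply_moves --deltas '[[93,[-26.6,-14.5,-2],-0.134],[93,[-24.4,-17.9,-2],-0.134],[93,[-21.8,-21,-2],-0.134],[93,[-18.8,-23.8,-1],-0.134],[93,[-15.5,-26.1,-1],-0.134]]'

```text
t: 16.5
tool_pos: [0.4932, -0.1562, 0.3117]
orientation: [-1.206, -2.897, -0.0]
force: [-0.0, -1.4, 0.5]
opening: 0.093
```

Call:
apply_moves --deltas '[[93,[-11.9,-27.9,-1],-0.134],[93,[-8.1,-29.2,-1],-0.134],[93,[-4,-30,-1],-0.134],[93,[0,-30.3,0],-0.133],[93,[0,0,0],0]]'

```text
t: 17.12
tool_pos: [0.4468, -0.2689, 0.3149]
orientation: [-0.408, -3.112, -0.002]
force: [-0.8, -1.0, -0.1]
opening: 0.093
```

Run:
```python
from fit import *
c=viewer.get_calibration("wrist"); im=viewer.read_camera("wrist")
cv2.imwrite("pics/w8.png",cv2.resize(im,(800,600),interpolation=cv2.INTER_CUBIC)); np.savez("w8.npz",**c)
plan([.4479,-.2679,.029],-.2611+np.pi/2,45)
```

```text
now grasp [ 0.4469 -0.2676  0.1481] jaw 1.309 q6 -1.947 tiltz [-0.0025  0.0022 -1.    ]
shift now-axes mm [ -0.9   0.  119.1] yaw -0.001
3 [[[-0.3, 0.0, 39.7], np.float64(-0.0004)], [[-0.3, 0.0, 39.7], np.float64(-0.0004)], [[-0.3, 0.0, 39.7], np.float64(-0.0004)]]
```

View pics/w8.png

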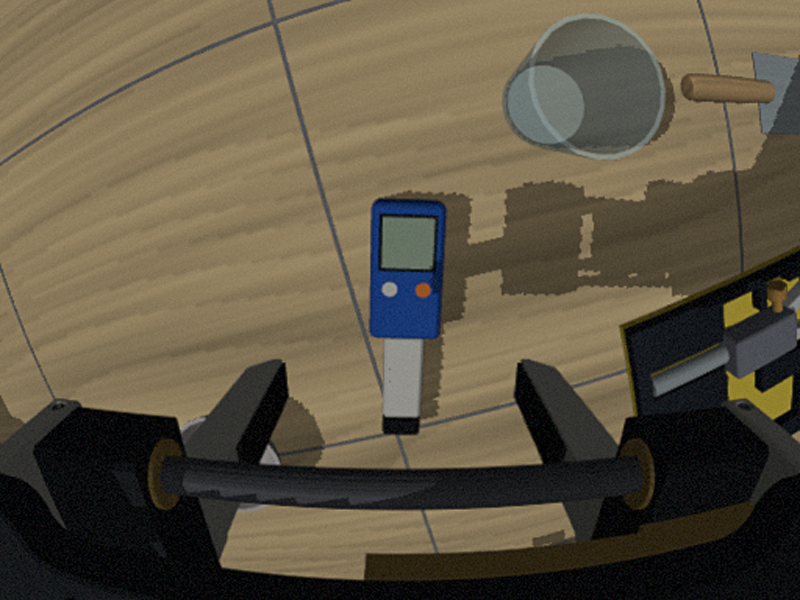

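The tester head's top-face corners are at (372,201), (445,202), (440,338) and (371,336), and the black tip ends at (401,432).

Run:
```python
from fit import *
c=dict(np.load("w8.npz")); P=lambda u,v,z: pix2world("wrist",u/1.5625,v/1.5625,z,c)[:2]
k=[P(372,201,.028),P(445,202,.028),P(440,338,.028),P(371,336,.028)]
hd=(k[0]+k[1])/2; fr=(k[2]+k[3])/2; tip=P(401,432,.016)
h=np.arctan2(*(fr-hd)[::-1]); h2=np.arctan2(*(tip-hd)[::-1]); print("L",np.linalg.norm(hd-fr),"W",np.linalg.norm(k[0]-k[1]),np.linalg.norm(k[2]-k[3]),"tot",np.linalg.norm(tip-hd),h,h2)
hh=h2; u=np.array([np.cos(hh),np.sin(hh)]); o=((hd+.08*u)+(fr-.005*u))/2; g=o-.012*u; print(o,g)
plan([*g,.030],hh+np.pi/2)
```

```text
L 0.08314548068779978 W 0.04193536618736511 0.04277777848193335 tot 0.16080305719354235 -0.2780414418456149 -0.2866357253921761
[ 0.46322219 -0.26965089] [ 0.45171179 -0.26625817]
now grasp [ 0.4469 -0.2676  0.1481] jaw 1.309 q6 -1.947 tiltz [-0.0025  0.0022 -1.    ]
shift now-axes mm [ -4.2   2.6 118.1] yaw 0.024
3 [[[-1.4, 0.9, 39.4], np.float64(0.0081)], [[-1.4, 0.9, 39.4], np.float64(0.0081)], [[-1.4, 0.9, 39.4], np.float64(0.0081)]]
```

Call:
apply_moves --deltas '[[93,[-4.2,2.6,40],0.024],[93,[0,0,40],0],[93,[0,0,27],0],[93,[0,0,10],0],[70,[0,0,0],0]]'

```text
t: 17.8
tool_pos: [0.4528, -0.2655, 0.1994]
orientation: [-0.443, -3.109, -0.002]
force: [-0.3, 0.7, -0.8]
opening: 0.087
```

Call:
apply_moves --deltas '[[30,[0,0,0],0],[30,[0,0,0],0],[30,[0,0,0],0],[30,[0,0,0],0],[30,[0,0,0],0]]' --grip_force 20

```text
t: 18.42
tool_pos: [0.4529, -0.2665, 0.2004]
orientation: [0.443, 3.11, -0.0]
force: [-0.1, -0.4, 2.1]
opening: 0.0439
```

Run:
```python
from fit import *
s=robot.read_state(); print(s["opening"],s["tool_pos"]-np.array([0,0,.167]),s["force"])
```

```text
0.04390445415658015 [ 0.45287147 -0.26646864  0.0334228 ] [-0.13688465 -0.38195229  2.10653879]
```

Call:
apply_moves --deltas '[[30,[0,0,-10],0],[30,[0,0,-25],0],[30,[0,0,-30],0],[30,[0,0,-15],0],[30,[0,0,0],0]]'

```text
t: 19.05
tool_pos: [0.4532, -0.2666, 0.2814]
orientation: [0.442, 3.108, -0.002]
force: [0.2, -0.6, -1.6]
opening: 0.0434
```

Run:
```python
from fit import *
d=np.load("tray2.npz"); o,th=np.array([.5918,-.0022]),1.6774; R=np.array([[np.cos(th),-np.sin(th)],[np.sin(th),np.cos(th)]])
g=o+R@[-.0082,-.043]; print(g)
# tester heading rel. tool: held heading -> assume squared up to the jaws
plan([*g,.112],th+np.pi/2,40,.14); s=robot.read_state(); print(s["opening"],s["force"])
```

```text
[ 0.63542839 -0.00577817]
now grasp [ 0.4536 -0.2669  0.1144] jaw 1.288 q6 -1.917 tiltz [ 0.0021 -0.0015 -1.    ]
shift now-axes mm [-102.2  301.3    2.4] yaw 1.181
9 [[[-11.4, 33.5, 0.3], np.float64(0.1313)], [[-6.9, 34.7, 0.3], np.float64(0.1313)], [[-2.3, 35.3, 0.3], np.float64(0.1313)], [[2.4, 35.3, 0.3], np.float64(0.1313)], [[7.0, 34.7, 0.3], np.float64(0.1313)], [[11.4, 33.5, 0.3], np.float64(0.1313)], [[15.7, 31.7, 0.3], np.float64(0.1313)], [[19.7, 29.3, 0.3], np.float64(0.1313)], [[23.4, 26.5, 0.3], np.float64(0.1313)]]
0.043383992332377594 [ 0.1994501  -0.60306585 -1.62008344]
```

Call:
apply_moves --deltas '[[30,[-11.4,33.5,0],0.131],[30,[-6.9,34.7,0],0.131],[30,[-2.3,35.3,0],0.131],[30,[2.4,35.3,0],0.131],[30,[7,34.7,0],0.131]]'

```text
t: 19.68
tool_pos: [0.554, -0.12, 0.2782]
orientation: [-1.425, -2.797, 0.001]
force: [0.2, -0.2, -1.2]
opening: 0.0437
```

Call:
apply_moves --deltas '[[30,[11.4,33.5,0],0.131],[30,[15.7,31.7,0],0.131],[30,[19.7,29.3,0],0.131],[30,[23.4,26.5,0],0.131],[30,[0,0,0],0]]'

```text
t: 20.3
tool_pos: [0.6351, -0.003, 0.2781]
orientation: [-2.094, -2.339, 0.002]
force: [0.3, -1.2, -1.0]
opening: 0.0438
```

Call:
apply_moves --deltas '[[30,[0,0,25],0],[30,[0,0,25],0],[30,[0,0,0],0]]'

```text
t: 20.68
tool_pos: [0.6328, -0.0057, 0.2262]
orientation: [-2.093, -2.336, 0.007]
force: [0.0, -0.3, -0.9]
opening: 0.0438
```

Run:
```python
from fit import *
c=viewer.get_calibration("wrist"); im=viewer.read_camera("wrist")
cv2.imwrite("pics/w9.png",cv2.resize(im,(800,600),interpolation=cv2.INTER_CUBIC)); np.savez("w9.npz",**c)
plan([.6354,-.0058,.0414],1.6774+np.pi/2); s=robot.read_state(); print(s["opening"],s["force"])
```

```text
now grasp [ 0.633  -0.0056  0.0612] jaw 0.109 q6 -0.199 tiltz [-4.2e-03  2.0e-04 -1.0e+00]
shift now-axes mm [-0.3  1.8 19.8] yaw 0.003
1 [[[-0.3, 1.8, 19.8], np.float64(0.0028)]]
0.04394620990422912 [ 1.11002709  0.21815773 -0.7427602 ]
```

View pics/w9.png

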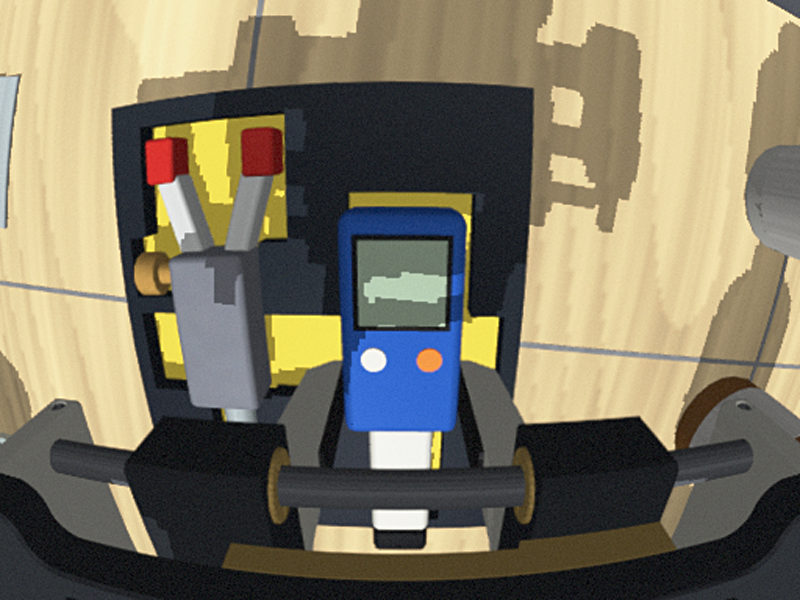

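The tester is above its pocket. Its head's far corners are at (342,210) and (465,208), and the pocket's far edge runs from (349,193) to (472,193).

Run:
```python
from fit import *
c=dict(np.load("w9.npz")); s=robot.read_state(); R=Ro.from_rotvec(s["orientation"]).as_matrix(); g=np.array(s["tool_pos"])+R[:,2]*.167
def T(u,v,z): p=pix2world("wrist",u/1.5625,v/1.5625,z,c); return np.round((R.T@(p-g))*1000,1)[:2]
print("pocket far corners",T(349,193,.02),T(472,193,.02),T(472,200,.008))
print("head far",T(342,225,.056),T(465,225,.056),"far edge",T(403,207,.054),"near",T(345,428,.056),T(456,430,.056),"tip",T(400,545,.045))
o,th,Rt=fit("w9.npz",[(113,109,110,92),(532,88,110,-92),(349,193,65,-17),(341,315,13,-17)])
Rm=R[:2,:2]
for x,y in((65,-17),(65,-69),(-103,-43)): print("exp",(x,y),np.round((R.T@(np.r_[o+Rt@[x/1e3,y/1e3],g[2]]-g))*1000,1)[:2])
gg=o+Rt@[-.0082,-.043]; plan([*gg,.0414],th+np.pi/2)
```

```text
pocket far corners [ 72.9 -22.5] [73.1 26.9] [69.3 28.8]
head far [ 64.8 -20.9] [64.9 19.4] far edge [70.4 -0.9] near [-12.3 -22.9] [-13.   19.7] tip [-89.8  -1.8]
fit [ 0.59023854 -0.00222885] 1.6679433372940315 res mm (local) [[-1.0, -1.1], [0.6, 0.4], [0.1, -1.7], [0.4, 2.4]]
exp (65, -17) [ 72.9 -24.3]
exp (65, -69) [72.2 27.7]
exp (-103, -43) [-95.5  -0.4]
now grasp [ 0.633  -0.0056  0.0612] jaw 0.109 q6 -0.199 tiltz [-4.2e-03  2.0e-04 -1.0e+00]
shift now-axes mm [-0.6  0.2 19.8] yaw 0.012
1 [[[-0.6, 0.2, 19.8], np.float64(0.0123)]]
```

Call:
apply_moves --deltas '[[30,[-1.9,2.2,0],0.004],[30,[0,0,6],0],[30,[0,0,6],0],[30,[0,0,4],0],[30,[0,0,0],0]]'

```text
t: 21.35
tool_pos: [0.637, -0.0068, 0.2134]
orientation: [-2.101, -2.334, 0.001]
force: [0.3, -0.2, -1.4]
opening: 0.0441
```

Call:
apply_moves --deltas '[[30,[0,0,1],0],[30,[0,0,0.5],0],[30,[0,0,0],0]]'

```text
t: 21.72
tool_pos: [0.6373, -0.0068, 0.2127]
orientation: [2.102, 2.335, 0.0]
force: [-0.2, -0.5, -1.3]
opening: 0.0435
```

Call:
apply_moves --deltas '[[30,[0,-0.5,1.5],0],[30,[0,0,1],0],[30,[0,0,0.5],0],[30,[0,0,0],0]]'

```text
t: 22.22
tool_pos: [0.6368, -0.0069, 0.2095]
orientation: [-2.102, -2.335, 0.0]
force: [-0.1, 0.6, -1.3]
opening: 0.044
```

Call:
apply_moves --deltas '[[30,[0,0,0.6],0],[30,[0,0,0.4],0],[30,[0,0,0],0]]'

```text
t: 22.6
tool_pos: [0.6368, -0.0069, 0.2086]
orientation: [-2.102, -2.335, 0.0]
force: [1.0, 0.9, -1.7]
opening: 0.0435
```

Call:
apply_moves --deltas '[[30,[0,0,0.6],0],[30,[0,0,0.4],0],[30,[0,0,0],0]]'

```text
t: 22.98
tool_pos: [0.6369, -0.0069, 0.2085]
orientation: [2.102, 2.335, 0.0]
force: [-3.8, -0.1, 5.8]
opening: 0.0442
```

Call:
apply_moves --deltas '[[50,[0,0,0],0],[52,[0,0,0],0],[54,[0,0,-3],0],[56,[0,0,-12],0],[56,[0,0,-30],0]]'

```text
t: 23.6
tool_pos: [0.636, -0.0068, 0.252]
orientation: [-2.1, -2.333, 0.003]
force: [0.2, -0.3, -0.5]
opening: 0.0555
```

Call:
apply_moves --deltas '[[93,[0,0,-50],0],[93,[0,0,-50],0],[93,[0,0,0],0]]'

```text
t: 23.98
tool_pos: [0.6385, -0.007, 0.3602]
orientation: [2.096, 2.328, 0.011]
force: [0.4, 0.0, 0.3]
opening: 0.0813
```

Run:
```python
from fit import *
c=viewer.get_calibration("wrist"); im=viewer.read_camera("wrist"); sc=viewer.read_camera("scene")
np.savez("w10.npz",**c)
a=cv2.resize(im[20:330,60:400],(400,365),interpolation=cv2.INTER_CUBIC)
a=cv2.resize(im,(800,600),interpolation=cv2.INTER_CUBIC)[:400]
b=cv2.resize(sc,None,fx=.52,fy=.52,interpolation=cv2.INTER_AREA)
canvas=np.zeros((600,800,3),np.uint8); canvas[:400]=a; canvas[400:600,:266]=b[:200,:266]
t=cv2.resize(viewer.read_camera("top"),(266,200)); canvas[400:,270:536]=t
z=sc[110:210,200:330]; canvas[400:,540:800]=cv2.resize(z,(260,200))
cv2.imwrite("pics/final.png",canvas); print(robot.read_state()["tool_pos"])
```

```text
[ 0.6365365  -0.0068882   0.35224846]
```

View pics/final.png

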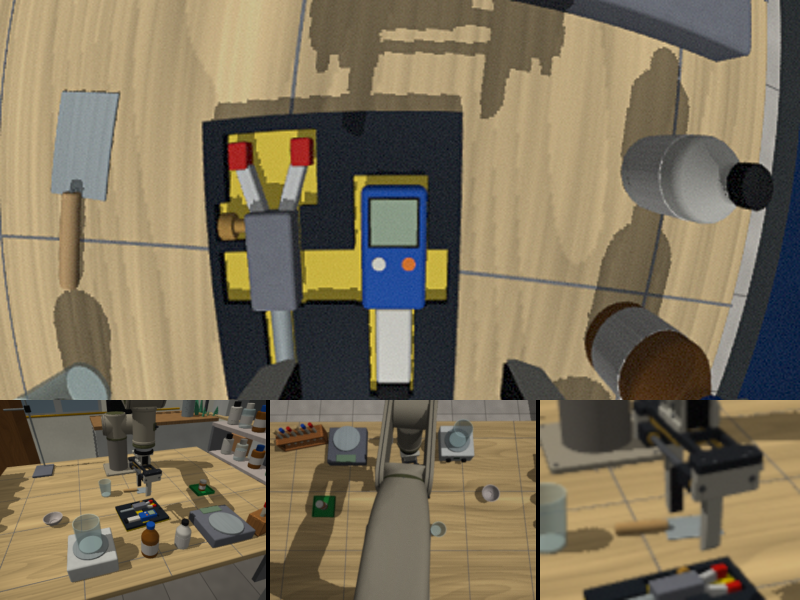

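Both tools appear seated: the head's far edge is at (395,185), the tip end at (391,382), and the jar is still standing in the spill tray. I'll check the tester's seat numerically.

Run:
```python
from fit import *
c=dict(np.load("w10.npz")); o,th=np.array([.5918,-.0022]),1.6774; Rt=np.array([[np.cos(th),-np.sin(th)],[np.sin(th),np.cos(th)]])
def T(u,v,z): return np.round(Rt.T@(pix2world("wrist",u/1.5625,v/1.5625,z,c)[:2]-o)*1000,1)
print("tray corners",T(203,122,.02),T(462,111,.02))
for z in(.036,.048): print("z",z,"head far (61)",T(395,185,z),"sides (-21,-65)",T(362,220,z),T(427,220,z),"front (-24)",T(394,306,z))
print("tip (-99,-43)",T(391,382,.025),"pocket far (65)",T(392,176,.02))
k=[T(*p,.036) for p in((250,212),(294,210),(299,307),(251,310))]; print("clamp block x 45/-25,y 59/25",k)
```

```text
tray corners [109.7  91.2] [110.2 -91.2]
z 0.036 head far (61) [ 59.1 -45.7] sides (-21,-65) [ 36.2 -23.9] [ 36.  -66.7] front (-24) [-23.4 -44.7]
z 0.048 head far (61) [ 59.8 -45.7] sides (-21,-65) [ 37.7 -24.8] [ 37.6 -65.9] front (-24) [-19.5 -44.8]
tip (-99,-43) [-87.8 -42. ] pocket far (65) [ 64.5 -43.7]
clamp block x 45/-25,y 59/25 [array([43.7, 52.4]), array([43.9, 21.5]), array([-23.9,  21.7]), array([-26. ,  57.4])]
```

```bash
python3 -c "
from h import *
s=robot.read_state();print(s['t'],s['force'],s['opening']);print(order.close_job())"
```

```text
24.125 [-0.38463273  0.67288865 -0.82549074] 0.09116013850295875
the job is handed in; nothing more can be done
None
```

The job is handed in at about 24 s of robot time. The jar is upright in the green spill tray, and the clamp and tester lie in their own pockets, right side up. The gripper was open and well above everything when I handed in.

- **Heights:** both tools met the pocket floor at the expected height, within about 0.1 mm, at about 6 N.
- **Tester:** the last wrist picture puts its head within about 2–3 mm of nominal, inside the 4 mm play. I read its tip end about 11 mm short of nominal, probably because I misread the black tip against the dark pocket. I set this aside because the head's front and far edges agreed and it seated at floor height.
- **Clamp:** most block corners agreed within about 4 mm. One was about 7 mm off, which I put down to reading error because the block's near edge and the seating height agree.
- **Jar:** it stood upright in close views taken after release, and it was still in the spill tray in the final top view.
- **Bowl, beaker and spatula:** none were touched, and they look unmoved in the last pictures, though I did not measure them again.

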